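# Start the screw lid on a filled jar

### The arm

A 7-joint arm with a two-finger parallel gripper is mounted at the origin on the work surface. World frame = base frame: x ahead of the robot, y to its left, z up, the work surface at z = 0. Lengths are in m, angles in degrees, forces in N, time in s.
With the tool pointing down it reaches from about 0.425 to 0.875 m from the base axis. Payload 4.7 kg.
Tool frame: the origin (TCP) lies at the very end of the fingers, on their centre line; the grasp point (between the pads) lies 19 mm behind it; z points along the fingers, y is the direction in which the jaws open and shut (so a half turn about z gives the same grasp; the last joint's range is limited). The gripper opens to 87 mm and grips with 3 to 60 N. Pads are 19 mm wide; open, the fingers measure 117 mm over their backs; the gripper's body (75 mm by 190 mm) begins 51 mm behind the grasp point.
Start: joints at [-67.145, 18.392, -4.016, 83.108, 1.295, 78.541, -3.26], TCP at [0.244, 0.602, 0.223] pointing down, gripper open.
Joint ranges: [-163.93, 163.93], [-17.29, 119.83], [-79.2, 71.16], [3.27, 140.29], [-89.18, 269.18], [5.43, 117.66], [-154.24, 154.24]. Speed limits (degrees/s): [147.25, 147.25, 180, 180, 180, 180, 180].

### API

Orientations are given as [roll, pitch, yaw] about the fixed x, y, z axes, in that order (R = Rz(yaw) Ry(pitch) Rx(roll)).
In Python, from cell import * gives the robot as it stands.
- The arm moves only by the tool drive_tool, never from a script. Its argument "moves" is text: rows parted by semicolons, each of 5 numbers parted by spaces: the shift along the tool's x, y, z in m, then the turn about the tool's z in degrees, then the gripper's target within -1 to 1 (fully open at 1, half-way at 0, shut at -1). In form: x y z yaw fingers; .... A call has exactly 8 rows; each row is the pose to reach, as a shift and turn from the pose commanded when the call began, along the tool's axes at that moment; what a row does not reach only later rows make up. A row lasts 1/10 s, in which the tool goes at most 50 mm and 8.59 degrees, less where a joint would pass 70% of its speed; a pose out of reach is approached as far as the arm can. A call with a gripper value outside its range is refused whole. The fingers move at their own pace and stop on an object; "grip_force" is the grip in N (left out, the last holds). Time passes only in rows, so rows that repeat a pose let the fingers close, or fill a call up. It gives the time, the measured TCP pose, the force and the opening at its end, in the units of the state.
- get_obs(): the state, without advancing time (a new reading comes with each control period).
- read_camera(name): name is "side" or "top" or "wrist"; returns (picture, depth): 400x640x3 uint8, red, green, blue; 400x640 float32, m along the optical axis (not along the pixel's ray), 0 where there is no reading.
- calibration(name): a dict with "intrinsics" (3x3 intrinsics, pixels), "k1" (the pictures are not rectified: a ray, as slopes to the right and down, at radius r is drawn at 1 + k1 r^2 times it, then the intrinsics apply), "cam_to_world" (4x4, takes a point from camera to world coordinates); the wrist camera has in their place "T_tool_cam" (4x4, takes a point from camera to tool coordinates, whose origin is the TCP and whose axes are the flange's). Camera axes: x right, y up, looking along -z (the intrinsics and any distortion apply to the point x, -y, -z); pixel columns grow to the right and rows downward; lengths in m; the calibration is good to about 2 mm. A picture is of the moment at which its call begins: read the wrist's pose just before it. calibration takes no time and is no camera call.
- sign_off(): hands the job in, once; it reports no verdict.
Trained networks look in the newest picture that a camera, given by its name, has taken for a name from the list of things; names that differ only in an ending like _2 or _b are one class to them, and where a whole thing is asked for, a point or a joint stands for the part that bears it (a point fixed in the world has none). Each returns a list of dicts, best first, with "conf" (0 to 1); they miss things now and then, are a little off and sometimes report something else, mostly with a low value. They report only what shows in the picture. A call takes as long as a camera call. They do not tell look-alikes from the thing itself.
- search_frame(camera, name): "uv" ([column, row] in pixels, amid what is visible of it).
- pinpoint(camera, name): "uv" ([column, row] in pixels: a listed point, or the origin of a listed thing).
The state is a dict: "time_s": time; "qpos": joint angles; "joint_velocities": joint speeds; "effort": joint torques, N m; "tool_pos": TCP position; "tool_rot": TCP orientation; "force": force on the tool from outside, world axes, zero at the start; "wrist_torque": the same for the moment, N m; "grip_width": finger opening in m.
Only numpy, scipy, OpenCV 4.12 (cv2) and the standard library are available. Lean on these libraries where they do the work, as an engineer would, in place of code of your own. Each camera call takes 0.05 s, during which the arm holds its last target. There are 200 camera calls.

### The job

Slide the filled square jar, its lid lying loose on the neck, along the table into the grey U-shaped nest until it stands square against the back stop. Then start the lid without cross-threading it: keeping it on the neck, turn it backward (counter-clockwise from above) until you feel or see it drop into the start of the thread, stop there, and turn it forward (clockwise) one full turn. Finish while still gripping the lid, started by that one turn and not tightened, with the jar still home in the nest; never lift the jar or take the lid off, and leave the two spray bottles and the label roll where they stand.

Things in the scene. Friction and masses are not known exactly. Their poses are not given: they have to be found in the camera images.
- nest: Fixed grey U-shaped locator, 30 mm high, mouth towards its own -y. Origin on the table at the spot where the centre of a fully home jar stands; z up. Pocket 84 mm wide in x, no floor; cheeks 20 mm thick from y = -40 to +40 mm; face of the back stop at y = +40 mm; at the mouth the cheeks flare out by 0.35 rad as far as y = -82 mm. The jar goes in along the nest's +y.
- jar: Black square jar 80 x 80 mm, blank paper labels on its +x and -x sides, corner radius 8 mm, 60 mm high to its flat shoulder, then a round neck 46 mm in diameter up to 84 mm. 0.3 to 0.55 kg. Origin at the centre of its underside, z up, x and y square to its sides. It starts 145 to 200 mm in front of its home spot, within 20 mm sideways, its axes within 0.2 rad of the nest's. Too wide to grip.
- jar_dot (a point): Small moulded dot on the jar's shoulder, 35 mm from the axis along the jar's +x, 60 mm above its underside. It marks the start of the neck's right-hand thread (two-start: there is a second start half a turn round). Lead 9 mm a turn, about 1.5 turns long; diameter over the thread 51 mm.
- lid: Grey ribbed screw lid, 57 mm diameter, 26 mm tall, 30 g. Origin at the centre of its lower rim, z up. It starts loose on the neck, its thread riding on top of the neck's, rim 77 to 78.5 mm above the jar's underside, its bar 0.5 to 1.4 rad clockwise (from above) of the dot. Turned back it climbs 1.4 mm a radian, to 79 mm. It moves with the jar when that is slid gently.
- lid_bar (a point): Outer end of the raised bar (6 mm wide, 3 mm high) on the lid's top, 24 mm from the axis along the lid's +x, 26 mm above the rim. When the bar comes back level with the dot (to 0.1 rad) the lid is free to drop 4.5 mm, rim to 74.5 mm: by itself if let go, else the tool must press lightly or follow it down. Then forward it sinks 9 mm a turn, to 65.5 mm after one turn (0.4 mm play), tight at 61 mm.
- bottle_a: Bystander: black spray bottle with a grey overcap, 40 mm diameter, 146 mm tall, standing. Origin at the centre of its underside.
- bottle_b: Bystander: a second spray bottle like it.
- label_roll: Bystander: roll of paper labels lying flat, 90 mm diameter, 50 mm high, 40 mm core hole. Origin at the centre of its underside.
There are look-alikes about, which are no part of the job. Several things look just like the nest: the one meant starts nearest to the robot's base.

How it is judged:
By the outcome, as a careful person would: the job done as asked, in the order asked, and still so for the second after the job is handed in, while the arm keeps its last pose, push and grip.
It also fails if it takes over 72 s, if anything falls off the work surface, if the arm or the gripper's body presses on something with over 40 N, if the wrist force passes 120 N, or if a joint passes its speed limit or range.

## Working session

There is one attempt and no reset: what is moved stays moved. The work goes in short steps, Python scripts to look and compute and a tool call to move; the robot and the scene stay as the last step left them, time stands still between calls to the robot, and variables do not carry over. Pictures are saved under pics/ and viewed, about 8 in all and at most 12, crops included, and the job is handed in when it is done.

Besides the shell and the picture viewer there is one more tool, called in YAML: its name, and indented under it one key for each argument. drive_tool: Moves the arm, as the interface text tells. Its arguments: {"type":"object","properties":{"moves":{"type":"string"},"grip_force":{"type":"number"}},"required":["moves"]}

```bash
ls; mkdir -p pics; cat > h.py <<'E'
from cell import *
import numpy as np, cv2
from scipy.spatial.transform import Rotation as R
def ray(cam,uv,obs=None):
    c=calibration(cam);K=np.array(c["intrinsics"]);k1=c["k1"]
    d=np.array([(uv[0]-K[0,2])/K[0,0],(uv[1]-K[1,2])/K[1,1]]);u=d.copy()
    for _ in range(20):u=d/(1+k1*(u@u))
    if "cam_to_world" in c:T=np.array(c["cam_to_world"])
    else:
        o=obs or get_obs();W=np.eye(4);W[:3,:3]=R.from_euler('xyz',o["tool_rot"],degrees=True).as_matrix();W[:3,3]=o["tool_pos"];T=W@np.array(c["T_tool_cam"])
    return T[:3,3],T[:3,:3]@np.array([u[0],-u[1],-1]),T
def atz(cam,uv,z,obs=None):
    p,d,_=ray(cam,uv,obs);return p+d*(z-p[2])/d[2]
def bydepth(cam,uv,D,obs=None):
    p,d,_=ray(cam,uv,obs);return p+d*D[int(round(uv[1])),int(round(uv[0]))]
E
python3 - <<'E'
from h import *
o=get_obs();print(o)
for c in ["top","side","wrist"]:
    im,D=read_camera(c);cv2.imwrite(f"pics/{c}0.png",im[:,:,::-1]);np.save(f"pics/{c}0.npy",D)
    print(c,calibration(c) if c!="wrist" else calibration(c)["T_tool_cam"])
    for n in ["nest","jar","jar_dot","lid","lid_bar","bottle_a","label_roll"]:
        zz={"jar_dot":.06,"lid":.0775,"lid_bar":.1035}.get(n,0)
        for r in pinpoint(c,n)[:5]:
            print(c,n,np.round(r["uv"],1),round(r["conf"],2),np.round(atz(c,r["uv"],zz,o),3))
E
```

```text
pics
{'time_s': 0.0, 'qpos': array([-67.1446312 ,  18.43819065,  -4.01722275,  83.17574361,
         1.2944878 ,  78.54094183,  -3.26003559]), 'joint_velocities': array([-0.00201378,  0.0019962 ,  0.00378341, -0.07429731, -0.09877259,
       -0.01353924, -0.00604256]), 'effort': array([-4.47238572e-04, -4.91293144e+01, -4.04150197e-01, -3.12526023e+01,
       -6.40215911e-02,  4.37454320e-02,  1.73712365e-04]), 'tool_pos': array([0.24381016, 0.60193472, 0.22146422]), 'tool_rot': array([-1.79890348e+02,  4.79262911e-03,  1.57955871e+02]), 'force': array([-0.37823759, -0.50303693, -0.45315841]), 'wrist_torque': array([-0.00721524,  0.039501  ,  0.01019857]), 'grip_width': 0.08665608458686462}
top {'intrinsics': array([[372.92447243,   0.        , 316.96091216],
       [  0.        , 372.92447243, 201.93715756],
       [  0.        ,   0.        ,   1.        ]]), 'k1': -0.047710608788082774, 'cam_to_world': array([[ 0.02016537,  0.98938612, -0.14390435,  0.41687415],
       [-0.99947885,  0.0163202 , -0.027851  , -0.02673193],
       [-0.02520684,  0.14439098,  0.98919961,  1.0246317 ]
[... 1341 characters left out ...]
   ]
side jar [323.1 227. ] 0.72 [0.614 0.071 0.   ]
side jar_dot [330.6 238.8] 0.84 [ 0.577 -0.07   0.06 ]
side lid [318.1 234.8] 0.7 [ 0.548 -0.07   0.078]
side lid_bar [324.6 228.1] 0.68 [ 0.556 -0.089  0.103]
side bottle_a [372.5 204.1] 0.8 [0.788 0.133 0.   ]
side bottle_a [264.6 196.6] 0.76 [0.515 0.289 0.   ]
side bottle_a [290.6 231.1] 0.56 [0.531 0.082 0.   ]
side label_roll [213.8 212.1] 0.91 [0.362 0.251 0.   ]
wrist [[ 5.68259783e-04  9.53285200e-01  3.02071190e-01  8.34619338e-02]
 [ 9.99999213e-01 -2.03968805e-04 -1.23751919e-03 -7.62483222e-04]
 [-1.11809563e-03  3.02071655e-01 -9.53284567e-01 -1.62998295e-01]
 [ 0.00000000e+00  0.00000000e+00  0.00000000e+00  1.00000000e+00]]
```

```bash
python3 - <<'E'
import cv2
t=cv2.imread("pics/top0.png");s=cv2.imread("pics/side0.png")
cv2.imwrite("pics/v1.png",cv2.resize(t,(800,500)))
a=cv2.resize(t[100:260,260:460],(800,640))
b=cv2.resize(s[170:310,240:440],(800,560))
cv2.imwrite("pics/v2.png",cv2.resize(a,(750,600)));cv2.imwrite("pics/v3.png",b)
E
```

```text
(no output)
```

View pics/v1.png

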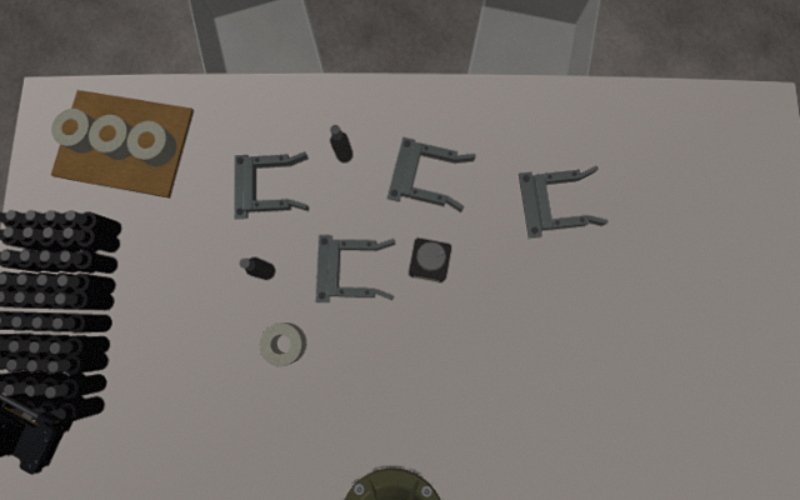

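View pics/v2.png

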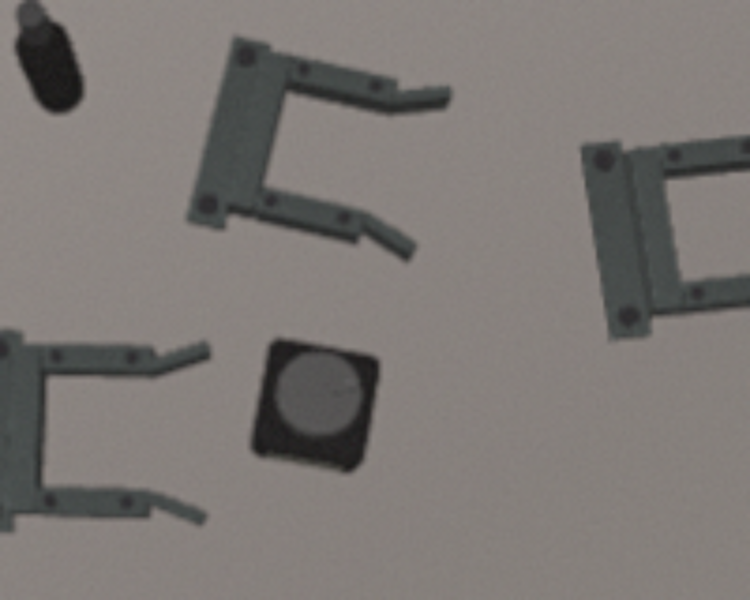

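View pics/v3.png

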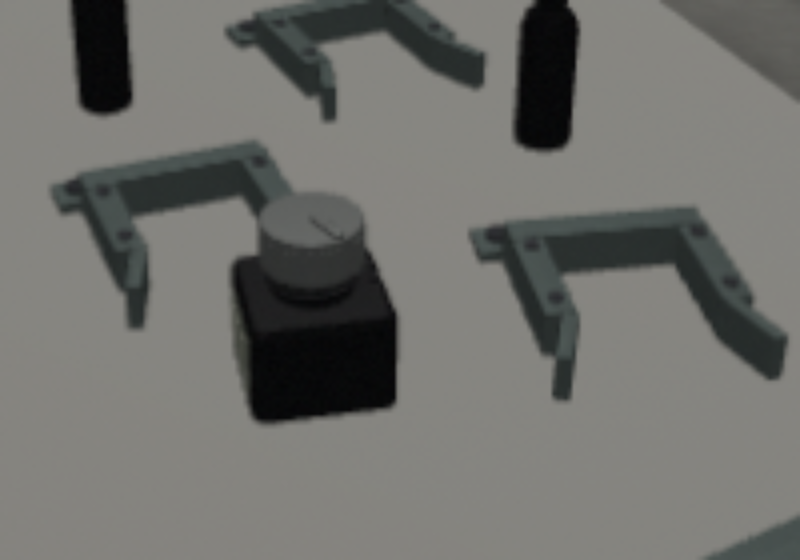

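Four nests show, in the top picture at about (282,214), (222,150), (346,140) and (450,162). The nearest to the base is (282,214), near world (0.53, 0.085), and the jar stands in front of its mouth at (345,209). The jar's lid bar points about 0.9 rad clockwise of the dot. Next I measure the poses.

```bash
python3 - <<'E'
from h import *
from scipy.optimize import least_squares
from scipy import ndimage
def cloud(cam):
    D=np.load(f"pics/{cam}0.npy");c=calibration(cam);K=np.array(c["intrinsics"]);T=np.array(c["cam_to_world"])
    v,u=np.mgrid[0:400,0:640];p=np.stack([u,v],-1).reshape(-1,1,2).astype(float)
    x=cv2.undistortPoints(p,K,np.array([c["k1"],0,0,0.])).reshape(-1,2);d=D.reshape(-1)
    P=np.c_[x[:,0]*d,-x[:,1]*d,-d]@T[:3,:3].T+T[:3,3];return P[d>0]
for cam in ["top","side"]:
    P=cloud(cam)
    t=P[(abs(P[:,2])<.01)&(abs(P[:,0]-.55)<.2)&(abs(P[:,1])<.25)];print(cam,"table z",np.median(t[:,2]))
    N=P[(P[:,2]>.024)&(P[:,2]<.036)&(P[:,0]>.44)&(P[:,0]<.64)&(P[:,1]>-.02)&(P[:,1]<.16)]
    print(len(N),N.min(0),N.max(0))
    # distance to U template (top faces): cheeks x 42..62,y -40..40 ; back y 40..?; flares
    a=.35;L=42
    def cost(q):
        c,s=np.cos(q[2]),np.sin(q[2]);d=N[:,:2]-q[:2];l=np.c_[d[:,0]*c+d[:,1]*s,-d[:,0]*s+d[:,1]*c]
        def box(cx,cy,hx,hy,th,l):
            e=l-[cx,cy];e=np.c_[e[:,0]*np.cos(th)+e[:,1]*np.sin(th),-e[:,0]*np.sin(th)+e[:,1]*np.cos(th)]
            o=np.abs(e)-[hx,hy];return np.hypot(np.maximum(o[:,0],0),np.maximum(o[:,1],0))
        m=l.copy();m[:,0]=abs(m[:,0])
        r=np.minimum(box(.052,0,.010,.040,0,m),box(0,.060,.062,.020,0,m))
        near=m[:,1]<-.040
        return np.where(near,0,r)
    best=min((least_squares(cost,[.53,.085,y],loss='soft_l1',f_scale=.002) for y in(-.1,0,.1)),key=lambda r:r.cost)
    print("nest",best.x[:2],np.degrees(best.x[2]),best.cost)
    c,s=np.cos(best.x[2]),np.sin(best.x[2]);d=N[:,:2]-best.x[:2];l=np.c_[d[:,0]*c+d[:,1]*s,-d[:,0]*s+d[:,1]*c]*1000
    b=l[abs(l[:,0])<30];ck=l[abs(l[:,1])<35]
    print("back y range",np.percentile(b[:,1],[2,98]),"cheek in",np.percentile(ck[ck[:,0]>0,0],[3,97]),np.percentile(ck[ck[:,0]<0,0],[3,97]))
    J=P[(P[:,2]>.052)&(P[:,2]<.068)&(np.hypot(P[:,0]-.546,P[:,1]+.072)<.08)]
    r=cv2.minAreaRect(J[:,:2].astype(np.float32)*1000);print("jar",r)
    Lp=P[(P[:,2]>.098)&(P[:,2]<.112)&(np.hypot(P[:,0]-.546,P[:,1]+.072)<.06)];print("lid",len(Lp),cv2.minEnclosingCircle(Lp[:,:2].astype(np.float32)*1000),np.median(Lp[:,2]))
E
```

```text
top table z 9.93860361260257e-05
906 [0.46431584 0.00710468 0.02410687] [0.59168783 0.14801339 0.03567541]
nest [0.53238146 0.63139008] -0.4448022636909926 0.0Traceback (most recent call last):
  File "<stdin>", line 29, in <module>
    return _quantile_unchecked(
        a, q, axis, out, overwrite_input, method, keepdims, weights)
    return _ureduce(a,
                    func=_quantile_ureduce_func,
    ...<5 lines>...
                    overwrite_input=overwrite_input,
                    method=method)
    r = func(a, **kwargs)
    result = _quantile(arr,
                       quantiles=q,
    ...<2 lines>...
                       out=out,
                       weights=wgt)
    slices_having_nans = np.isnan(arr[-1, ...])
                                  ~~~^^^^^^^^^
IndexError: index -1 is out of bounds for axis 0 with size 0
```

```bash
cat > fit.py <<'E'
from h import *
from scipy.optimize import least_squares
def cloud(cam,D,o=None):
    c=calibration(cam);K=np.array(c["intrinsics"]);T=ray(cam,[0,0],o)[2]
    v,u=np.mgrid[0:400,0:640];p=np.stack([u,v],-1).reshape(-1,1,2).astype(float)
    x=cv2.undistortPoints(p,K,np.array([c["k1"],0,0,0.])).reshape(-1,2);d=D.reshape(-1)
    P=np.c_[x[:,0]*d,-x[:,1]*d,-d]@T[:3,:3].T+T[:3,3];return P[d>0]
def loc(N,q):
    c,s=np.cos(q[2]),np.sin(q[2]);d=N[:,:2]-q[:2];return np.c_[d[:,0]*c+d[:,1]*s,-d[:,0]*s+d[:,1]*c]
def box(cx,cy,hx,hy,th,l):
    e=l-[cx,cy];e=np.c_[e[:,0]*np.cos(th)+e[:,1]*np.sin(th),-e[:,0]*np.sin(th)+e[:,1]*np.cos(th)]
    o=np.abs(e)-[hx,hy];return np.hypot(np.maximum(o[:,0],0),np.maximum(o[:,1],0))
def nest(P):
    N=P[(P[:,2]>.024)&(P[:,2]<.036)&(P[:,0]>.44)&(P[:,0]<.64)&(P[:,1]>-.02)&(P[:,1]<.16)]
    def cost(q):
        m=loc(N,q);m[:,0]=abs(m[:,0])
        return np.min([box(.052,0,.010,.040,0,m),box(0,.055,.062,.015,0,m),box(.054,-.061,.005,.0225,.35,m)],0)
    b=min((least_squares(cost,[.53,.08,y],loss='soft_l1',f_scale=.002) for y in(-.1,0,.1)),key=lambda r:r.cost)
    l=loc(N,b.x)*1000;k=l[abs(l[:,0])<30,1];c=l[abs(l[:,1])<35]
    print("nest",b.x[:2].round(4),np.degrees(b.x[2]).round(2),len(N),"back y",np.percentile(k,[2,98]).round(1),"cheeks",np.percentile(c[c[:,0]>0,0],[3,97]).round(1),np.percentile(c[c[:,0]<0,0],[3,97]).round(1))
    return b.x
def jar(P,xy):
    near=np.hypot(P[:,0]-xy[0],P[:,1]-xy[1])
    J=P[(P[:,2]>.054)&(P[:,2]<.066)&(near<.06)];r=cv2.minAreaRect(J[:,:2].astype(np.float32)*1000)
    L=P[(P[:,2]>.085)&(P[:,2]<.112)&(near<.045)]
    print("jar",np.round(r[0],1),np.round(r[1],1),round(r[2],1),"lid",np.round(cv2.minEnclosingCircle(L[:,:2].astype(np.float32)*1000)[0],1),"top z",np.percentile(L[:,2],[50,90]).round(4))
E
python3 - <<'E'
from fit import *
for cam in ["top","side"]:
    P=cloud(cam,np.load(f"pics/{cam}0.npy"));nest(P);jar(P,(.546,-.072))
E
```

```text
nest [0.5284 0.0866] -0.16 906 back y [39.9 60.5] cheeks [42.5 61.9] [-60.6 -43.4]
jar [547.2 -68.9] [79.8 80.1] 80.3 lid [547.  -68.9] top z [0.1034 0.1057]
nest [0.5271 0.0857] -0.77 554 back y [41.3 64. ] cheeks [42.5 60.8] [-61.6 -42.5]
jar [546.  -70.6] [80.1 80. ] 79.9 lid [546.4 -69.9] top z [0.1025 0.1041]
```

drive_tool:
  moves: "-0.03 -0.024 0 8.5 -1; -0.068 -0.054 0 17 -1; -0.106 -0.085 0 25.5 -1; -0.144 -0.115 0 34 -1; -0.182 -0.145 0 42.5 -1; -0.22 -0.175 0 51 -1; -0.26 -0.207 0 59.5 -1; -0.30 -0.24 0 68 -1"
  grip_force: 20

```text
time_s: 2.0
tool_pos: [0.4313, 0.2684, 0.2229]
tool_rot: [180.0, -0.1, 89.6]
force: [-0.0, 1.3, 1.2]
grip_width: 0.0308
```

drive_tool:
  moves: "-0.042 0.024 0 0 -1; -0.084 0.048 0 0 -1; -0.126 0.072 0 0 -1; -0.168 0.096 0 0 -1; -0.21 0.12 0 0 -1; -0.252 0.144 0 0 -1; -0.294 0.168 0 0 -1; -0.334 0.191 0 0 -1"

```text
time_s: 2.8
tool_pos: [0.6221, -0.0659, 0.2229]
tool_rot: [179.9, -0.0, 90.0]
force: [0.2, 0.4, -0.0]
grip_width: 0.0
```

drive_tool:
  moves: "0 0 0.04 0 -1; 0 0 0.08 0 -1; 0 0 0.12 0 -1; 0 0 0.15 0 -1; 0 0 0.17 0 -1; 0 0 0.178 0 -1; 0 0 0.178 0 -1; 0 0 0.178 0 -1"

```text
time_s: 3.6
tool_pos: [0.6223, -0.0641, 0.0458]
tool_rot: [179.9, 0.0, 90.0]
force: [-0.1, 0.1, 1.0]
grip_width: 0.0004
```

drive_tool:
  moves: "0 -0.006 0.002 0 -1; 0 -0.011 0.002 0 -1; 0 -0.016 0.002 0 -1; 0 -0.021 0.002 0 -1; 0 -0.026 0.002 0 -1; 0 -0.030 0.002 0 -1; 0 -0.034 0.002 0 -1; 0 -0.037 0.002 0 -1"

```text
time_s: 4.4
tool_pos: [0.5848, -0.0638, 0.043]
tool_rot: [179.9, -0.0, 90.0]
force: [3.2, 0.5, 0.6]
grip_width: 0.0008
```

```bash
python3 - <<'E'
from fit import *
print(get_obs()["force"],get_obs()["tool_pos"])
im,D=read_camera("side");jar(cloud("side",D),(.535,-.07));cv2.imwrite("pics/s1.png",im[:,:,::-1]);cv2.imwrite("pics/v4.png",cv2.resize(im[150:310,220:420,::-1],(750,600)))
o=get_obs();im,D=read_camera("wrist");jar(cloud("wrist",D,o),(.535,-.07));cv2.imwrite("pics/w1.png",im[:,:,::-1])
E
```

```text
[3.24954026 0.46306252 0.59876437] [ 0.5848114  -0.06376358  0.0430279 ]
jar [542.1 -75.9] [ 77.4 101.3] 81.9 lid [541.2 -71. ] top z [0.101 0.104]
jar [542.5 -49.5] [ 41.7 100.3] 89.6 lid [542.1 -69.7] top z [0.1037 0.1046]
```

View pics/v4.png

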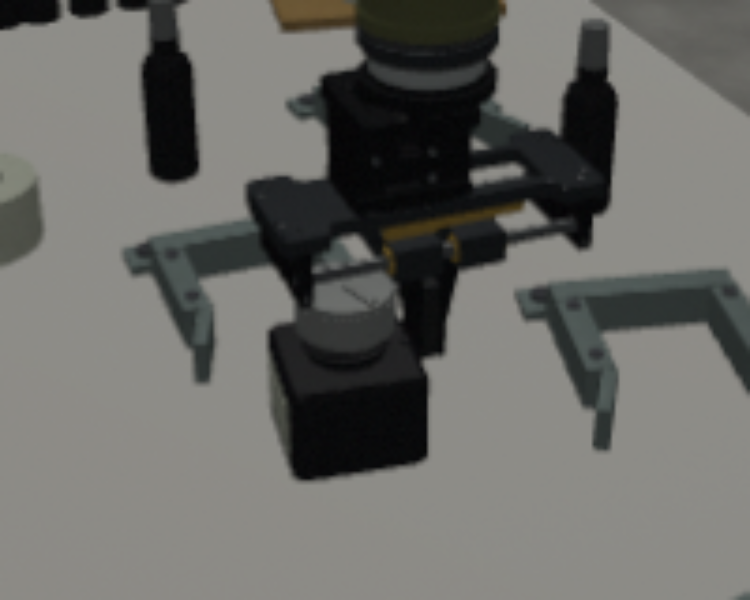

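drive_tool:
  moves: "0 -0.003 0 0 -1; 0 -0.006 0 0 -1; 0 -0.009 0 0 -1; 0 -0.012 0 0 -1; 0 -0.014 0 0 -1; 0 -0.014 0 0 -1; 0 0.005 0 0 -1; 0 0.025 0 0 -1"

```text
time_s: 5.3
tool_pos: [0.6066, -0.0647, 0.0414]
tool_rot: [-179.7, 0.0, 89.9]
force: [0.0, 0.3, 0.0]
grip_width: 0.0005
```

```bash
python3 - <<'E'
from fit import *
o=get_obs();print(o["tool_pos"])
im,D=read_camera("side");P=cloud("side",D);jar(P,(.528,-.07));jar(P[P[:,0]<.565],(.528,-.07))
o=get_obs();im,D=read_camera("wrist");P=cloud("wrist",D,o);jar(P,(.528,-.07));cv2.imwrite("pics/w2.png",im[:,:,::-1])
for n in["jar_dot","lid_bar","jar"]:print(n,[(np.round(r["uv"]),round(r["conf"],2),atz("wrist",r["uv"],{"jar_dot":.06,"lid_bar":.1035}.get(n,0),o).round(4)) for r in pinpoint("wrist",n)[:2]])
E
```

```text
[ 0.60662938 -0.06468142  0.04136386]
jar [518.7 -75.8] [79.9 80. ] 87.0 lid [517.3 -74. ] top z [0.1022 0.104 ]
jar [518.7 -75.8] [79.9 80. ] 87.0 lid [517.3 -74. ] top z [0.1022 0.104 ]
jar [520.3 -72. ] [76.2 80.2] 87.1 lid [535.6 -59.7] top z [0.1019 0.1045]
jar_dot []
lid_bar [(array([179., 235.]), 0.51, array([ 0.5666, -0.0263,  0.1035]))]
jar [(array([178., 237.]), 0.66, array([ 0.5211, -0.0737,  0.    ]))]
```

drive_tool:
  moves: "-0.035 0.005 -0.003 0 -1; -0.075 0.005 -0.003 0 -1; -0.085 -0.005 -0.003 0 -0.5; -0.085 -0.03 -0.003 0 -0.3; -0.085 -0.055 -0.003 0 -0.3; -0.085 -0.08 -0.003 0 -0.3; -0.085 -0.088 -0.003 0 -0.3; -0.085 -0.088 -0.003 0 -0.3"

```text
time_s: 6.35
tool_pos: [0.5196, -0.1485, 0.0455]
tool_rot: [-180.0, -0.1, 89.9]
force: [0.5, -0.3, -0.0]
grip_width: 0.0294
```

drive_tool:
  moves: "0.01 0 0 0 -0.3; 0.02 0 0 0 -0.3; 0.026 0 0 0 -0.3; 0.032 0.001 0 0 -0.3; 0.038 0.002 0 0 -0.3; 0.044 0.003 0 0 -0.3; 0.05 0.004 0 0 -0.3; 0.056 0.005 0 0 -0.3"

```text
time_s: 7.15
tool_pos: [0.5262, -0.0931, 0.0456]
tool_rot: [-180.0, 0.0, 89.9]
force: [0.4, -4.3, 2.8]
grip_width: 0.0305
```

drive_tool:
  moves: "0.006 0.001 0 0 -0.3; 0.012 0.002 0 0 -0.3; 0.018 0.003 0 0 -0.3; 0.024 0.004 0 0 -0.3; 0.03 0.004 0 0 -0.3; 0.036 0.004 0 0 -0.3; 0.042 0.004 0 0 -0.3; 0.048 0.004 0 0 -0.3"

```text
time_s: 7.95
tool_pos: [0.5303, -0.0446, 0.0456]
tool_rot: [180.0, 0.0, 90.0]
force: [0.6, -5.6, 2.7]
grip_width: 0.0302
```

```bash
python3 - <<'E'
from fit import *
im,D=read_camera("top");P=cloud("top",D);cv2.imwrite("pics/t2.png",im[:,:,::-1])
im,D=read_camera("side");P=cloud("side",D);jar(P[P[:,1]>-.0],(.523,.025));jar(P,(.523,.02))
o=get_obs();im,D=read_camera("wrist");P=cloud("wrist",D,o);jar(P,(.523,.02));cv2.imwrite("pics/v5.png",im[:,:,::-1])
print(o["tool_pos"],o["force"])
E
```

```text
Traceback (most recent call last):
  File "fit.py", line 26, in jar
    print("jar",np.round(r[0],1),np.round(r[1],1),round(r[2],1),"lid",np.round(cv2.minEnclosingCircle(L[:,:2].astype(np.float32)*1000)[0],1),"top z",np.percentile(L[:,2],[50,90]).round(4))
                                                                                                                                                     ~~~~~~~~~~~~~^^^^^^^^^^^^^^^^
IndexError: index -1 is out of bounds for axis 0 with size 0
```

```bash
python3 - <<'E'
from fit import *
im,D=read_camera("side");P=cloud("side",D)
o=get_obs();im2,D2=read_camera("wrist");Q=cloud("wrist",D2,o)
a=cv2.resize(im[150:310,220:420,::-1],(500,400));b=cv2.resize(im2[:,:,::-1],(640,400))
cv2.imwrite("pics/v5.png",cv2.resize(np.hstack([a,b]),(800,281)))
print(o["tool_pos"],o["force"])
for X in(P,Q):
    try: jar(X,(.525,.004))
    except Exception as e:print(e)
E
```

```text
[ 0.5303481  -0.04324705  0.04553338] [ 0.40165936 -1.0897951   0.74042572]
jar [516.6 -12.5] [84.1 78. ] 80.1 lid [545.8 -17.7] top z [0.1023 0.1055]
jar [526.   -2.7] [ 80.8 100.2] 0.1 lid [526.1  -3. ] top z [0.1042 0.1052]
```

View pics/v5.png

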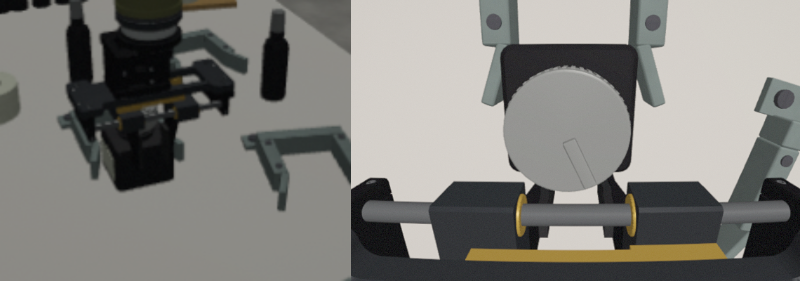

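drive_tool:
  moves: "0.006 0 0 0 -0.3; 0.012 0 0 0 -0.3; 0.019 0 0 0 -0.3; 0.026 0 0 0 -0.3; 0.033 0 0 0 -0.3; 0.04 0 0 0 -0.3; 0.047 0 0 0 -0.3; 0.054 0 0 0 -0.3"

```text
time_s: 8.95
tool_pos: [0.5305, 0.0096, 0.0456]
tool_rot: [180.0, 0.0, 90.0]
force: [1.9, -4.7, 0.5]
grip_width: 0.0306
```

drive_tool:
  moves: "0.004 0 0 0 -0.3; 0.008 0 0 0 -0.3; 0.012 0 0 0 -0.3; 0.015 0 0 0 -0.3; 0.018 0 0 0 -0.3; 0.020 0 0 0 -0.3; 0.022 0 0 0 -0.3; 0.022 0 0 0 -0.3"

```text
time_s: 9.75
tool_pos: [0.5305, 0.0313, 0.0456]
tool_rot: [180.0, -0.0, 90.0]
force: [2.2, -4.1, 0.1]
grip_width: 0.0304
```

Creep the last bit and watch for contact force.

drive_tool:
  moves: "0.002 0 0 0 -0.3; 0.004 0 0 0 -0.3; 0.006 0 0 0 -0.3; 0.008 0 0 0 -0.3; 0.010 0 0 0 -0.3; 0.010 0 0 0 -0.3; 0.010 0 0 0 -0.3; 0.010 0 0 0 -0.3"

```text
time_s: 10.55
tool_pos: [0.5305, 0.0371, 0.0458]
tool_rot: [180.0, 0.2, 89.8]
force: [1.2, -11.1, 2.8]
grip_width: 0.0304
```

```bash
python3 - <<'E'
from fit import *
o=get_obs();im2,D2=read_camera("wrist");Q=cloud("wrist",D2,o);print(o["force"],o["tool_pos"])
q=nest(Q);jar(Q,(.527,.084));cv2.imwrite("pics/v6.png",im2[:,:,::-1])
E
```

```text
[  1.18849891 -11.12380981   2.84973207] [0.53045018 0.03709019 0.0457642 ]
nest [0.5286 0.0885] -0.38 22411 back y [40.6 60.4] cheeks [44.7 60.9] [-61.2 -50. ]
jar [526.5  77.3] [100.4  80.6] 90.0 lid [527.9  77.2] top z [0.1044 0.1053]
```

View pics/v6.png

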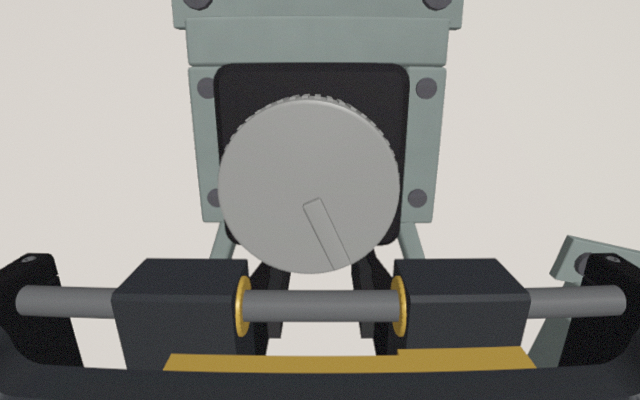

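drive_tool:
  moves: "0.002 0 0 0 -0.3; 0.004 0 0 0 -0.3; 0.004 0 0 0 -0.3; 0.004 0 0 0 -0.3; 0.002 0 0 0 -0.3; -0.001 0 0 0 -0.3; -0.004 0 0 0 -0.3; -0.006 0 0 0 -0.3"

```text
time_s: 11.4
tool_pos: [0.5295, 0.0364, 0.0453]
tool_rot: [-179.9, -0.1, 90.0]
force: [0.1, 0.8, -0.7]
grip_width: 0.0303
```

```bash
python3 - <<'E'
from fit import *
o=get_obs();im2,D2=read_camera("wrist");print(o["force"],o["tool_pos"])
P=cloud("wrist",D2,o);nest(P)
A=[(312,203),(341,268)]
a=[atz("wrist",p,.1045,o) for p in A];d=a[1]-a[0];print("bar ang",np.degrees(np.arctan2(d[1],d[0])))
for n,z in[("lid_bar",.1045),("jar_dot",.06),("lid",.0785)]:print(n,[(np.round(r["uv"]),round(r["conf"],2),atz("wrist",r["uv"],z,o).round(4)) for r in pinpoint("wrist",n)[:2]])
# jar shoulder points
J=P[(P[:,2]>.055)&(P[:,2]<.065)&(P[:,1]>.06)&(abs(P[:,0]-.528)<.045)]
print("shoulder y max, x range",np.percentile(J[:,1],99.5),np.percentile(J[:,0],[.5,99.5]),np.median(J[:,2]))
b=P[(P[:,2]<.034)&(P[:,2]>.02)&(abs(P[:,0]-.528)<.03)&(P[:,1]>.1)];print("stop y min",np.percentile(b[:,1],.5))
L=P[(P[:,2]>.098)&(P[:,2]<.108)];print("lid",cv2.minEnclosingCircle(L[L[:,1]>.05][:,:2].astype(np.float32)*1000))
E
```

```text
[ 0.14522085  0.76575218 -0.71240017] [0.52946775 0.036426   0.0452658 ]
nest [0.5285 0.0885] -0.32 22474 back y [40.8 60.4] cheeks [44.8 60.9] [-61.1 -49.8]
bar ang -67.43187717216111
lid_bar [(array([342., 259.]), 0.82, array([0.5363, 0.0646, 0.1045]))]
jar_dot [(array([399., 162.]), 0.56, array([0.5623, 0.0869, 0.06  ]))]
lid [(array([312., 169.]), 0.68, array([0.526 , 0.088 , 0.0785]))]
shoulder y max, x range 0.12727567820552582 [0.4869194  0.56624526] 0.060555125228274415
stop y min 0.12912827948123598
lid ((526.4696044921875, 87.75997161865234), 28.547454833984375)
```

drive_tool:
  moves: "-0.003 0 -0.03 0 -0.3; -0.003 0 -0.06 0 -0.3; -0.003 0 -0.09 0 0.5; 0.01 -0.001 -0.09 -8 1; 0.03 -0.002 -0.09 -16 1; 0.045 -0.003 -0.09 -24 1; 0.0515 -0.003 -0.09 -32 1; 0.0515 -0.003 -0.09 -40 1"

```text
time_s: 12.4
tool_pos: [0.5268, 0.0893, 0.1354]
tool_rot: [180.0, -0.1, 130.5]
force: [-0.7, -0.7, -0.6]
grip_width: 0.071
```

```bash
python3 - <<'E'
from fit import *
o=get_obs();print(o["tool_pos"],o["tool_rot"],o["qpos"],o["grip_width"])
im,D=read_camera("wrist");P=cloud("wrist",D,o);cv2.imwrite("pics/w7.png",im[:,:,::-1])
L=P[(P[:,2]>.099)&(P[:,2]<.108)&(np.hypot(P[:,0]-.527,P[:,1]-.088)<.04)];print("lid",cv2.minEnclosingCircle(L[:,:2].astype(np.float32)*1000),np.median(L[:,2]))
J=P[(P[:,2]>.055)&(P[:,2]<.065)&(np.hypot(P[:,0]-.527,P[:,1]-.088)<.06)];print(cv2.minAreaRect(J[:,:2].astype(np.float32)*1000))
for n,z in[("lid_bar",.1045),("jar_dot",.06)]:print(n,[(np.round(r["uv"]),round(r["conf"],2),atz("wrist",r["uv"],z,o).round(4)) for r in pinpoint("wrist",n)[:2]])
E
```

```text
[0.52675729 0.08927002 0.13542337] [ 1.79986720e+02 -8.10234592e-02  1.30493855e+02] [-34.72016144   8.02704519  24.22774579 106.77702849  -3.68147195
  65.96772014  31.29368397] 0.07103700481050111
lid ((526.5436401367188, 87.35677337646484), 28.656599044799805) 0.10428260909214035
((526.7881469726562, 87.19377136230469), (80.48320770263672, 80.328857421875), 89.79016876220703)
lid_bar [(array([308., 272.]), 0.91, array([0.5382, 0.0638, 0.1045]))]
jar_dot [(array([357., 237.]), 0.78, array([0.5618, 0.0883, 0.06  ]))]
```

drive_tool:
  moves: "0 0 0 0 1; 0 0 0.02 0 1; 0 0 0.04 0 1; 0 0 0.055 0 1; 0 0 0.0595 0 1; 0 0 0.0595 0 1; 0 0 0.0595 0 -1; 0 0 0.0595 0 -1"
  grip_force: 20

```text
time_s: 13.35
tool_pos: [0.5281, 0.0867, 0.077]
tool_rot: [179.9, 0.0, 129.9]
force: [0.4, 0.2, -1.2]
grip_width: 0.0777
```

drive_tool:
  moves: "0 0 0 0 -1; 0 0 0 0 -1; 0 0 0 0 -1; 0 0 0 0 -1; 0 0 0 0 -1; 0 0 0 0 -1; 0 0 0 0 -1; 0 0 0 0 -1"

```text
time_s: 14.15
tool_pos: [0.5276, 0.0866, 0.0763]
tool_rot: [180.0, 0.0, 130.0]
force: [-1.2, 0.9, 3.7]
grip_width: 0.0565
```

drive_tool:
  moves: "0 0 -0.0002 -7.5 -1; 0 0 -0.0004 -15 -1; 0 0 -0.0006 -22.5 -1; 0 0 -0.0008 -30 -1; 0 0 -0.001 -37 -1; 0 0 -0.0011 -44 -1; 0 0 -0.0012 -50 -1; 0 0 -0.0013 -55 -1"

```text
time_s: 14.95
tool_pos: [0.5281, 0.0873, 0.0776]
tool_rot: [179.9, 0.1, -174.8]
force: [0.3, 1.9, 1.2]
grip_width: 0.0566
```

```bash
python3 - <<'E'
from fit import *
o=get_obs();print(o["tool_pos"],o["tool_rot"],o["force"],o["wrist_torque"],o["grip_width"])
im,D=read_camera("wrist");cv2.imwrite("pics/v7.png",im[:,:,::-1])
P=cloud("wrist",D,o)
L=P[(P[:,2]>.099)&(P[:,2]<.109)&(np.hypot(P[:,0]-.527,P[:,1]-.088)<.026)];print("lid top",np.median(L[:,2]))
for n,z in[("lid_bar",.1055),("jar_dot",.06)]:print(n,[(np.round(r["uv"]),round(r["conf"],2),atz("wrist",r["uv"],z,o).round(4)) for r in pinpoint("wrist",n)[:2]])
E
```

```text
[0.52806789 0.08728023 0.07760718] [ 1.79946026e+02  9.80378240e-02 -1.74812378e+02] [0.31989283 1.88968778 1.20160203] [ 0.38933306 -0.23607142  0.03561918] 0.056634242728715416
lid top 0.10552110965274478
lid_bar [(array([307., 329.]), 0.56, array([0.551 , 0.0829, 0.1055]))]
jar_dot []
```

View pics/v7.png

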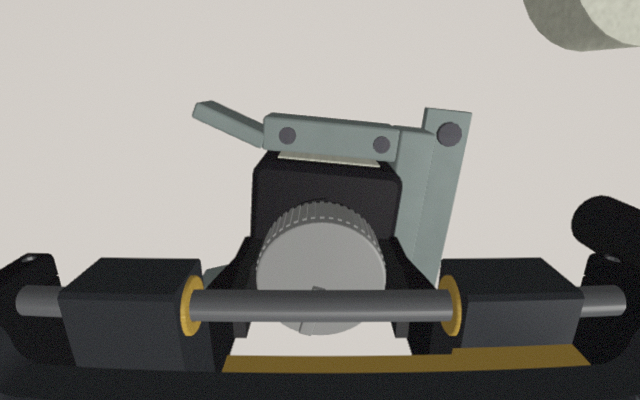

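drive_tool:
  moves: "0 0 0.001 -3 -1; 0 0 0.0015 -5 -1; 0 0 0.002 -6 -1; 0 0 0.002 -7 -1; 0 0 0.002 -8 -1; 0 0 0.002 -9 -1; 0 0 0.002 -9 -1; 0 0 0.002 -9 -1"

```text
time_s: 15.9
tool_pos: [0.5278, 0.0873, 0.0754]
tool_rot: [180.0, 0.1, -166.1]
force: [2.7, 3.7, -0.0]
grip_width: 0.0569
```

drive_tool:
  moves: "0 0 0.0005 0 -1; 0 0 0.001 0 -1; 0 0 0.0015 0 -1; 0 0 0.002 0 -1; 0 0 0.0025 0 -1; 0 0 0.003 0 -1; 0 0 0.003 0 -1; 0 0 0.003 0 -1"

```text
time_s: 16.7
tool_pos: [0.5279, 0.0872, 0.0735]
tool_rot: [179.9, 0.1, -166.0]
force: [0.9, 4.3, 7.6]
grip_width: 0.0569
```

```bash
python3 - <<'E'
from fit import *
o=get_obs();print(o["tool_pos"],o["tool_rot"],o["force"],o["wrist_torque"],o["grip_width"])
im,D=read_camera("wrist");cv2.imwrite("pics/w8.png",im[:,:,::-1])
P=cloud("wrist",D,o)
L=P[(P[:,2]>.096)&(P[:,2]<.109)&(np.hypot(P[:,0]-.527,P[:,1]-.088)<.026)];print("lid top",np.median(L[:,2]))
for n,z in[("lid_bar",.101),("jar_dot",.06)]:print(n,[(np.round(r["uv"]),round(r["conf"],2),atz("wrist",r["uv"],z,o).round(4)) for r in pinpoint("wrist",n)[:2]])
E
```

```text
[0.52791099 0.08723101 0.07345839] [ 1.79947421e+02  7.85307536e-02 -1.66039454e+02] [0.85177189 4.30840351 7.593557  ] [ 1.10096667 -0.14141767 -0.02868134] 0.056894247518613175
lid top 0.10143148785388706
lid_bar [(array([306., 327.]), 0.76, array([0.5505, 0.086 , 0.101 ]))]
jar_dot []
```

drive_tool:
  moves: "-0.0005 0.002 -0.0005 0 -1; -0.001 0.0035 -0.0005 0 -1; -0.001 0.004 -0.0003 8 -1; -0.001 0.004 -0.0001 16 -1; -0.001 0.004 0.0001 24 -1; -0.001 0.004 0.0003 32 -1; -0.001 0.004 0.0005 40 -1; -0.001 0.004 0.0007 48 -1"

```text
time_s: 17.65
tool_pos: [0.5278, 0.0877, 0.0722]
tool_rot: [-179.9, 0.1, 145.6]
force: [0.6, -2.7, 8.0]
grip_width: 0.0565
```

drive_tool:
  moves: "0 0 0.0001 8 -1; 0 0 0.0003 16 -1; 0 0 0.0005 24 -1; 0 0 0.0007 32 -1; 0 0 0.0009 40 -1; 0 0 0.001 48 -1; 0 0 0.0012 56 -1; 0 0 0.0014 64 -1"

```text
time_s: 18.45
tool_pos: [0.5272, 0.0871, 0.0706]
tool_rot: [-180.0, 0.2, 81.5]
force: [-0.4, -4.3, 7.3]
grip_width: 0.0566
```

drive_tool:
  moves: "0 0 0.0002 8 -1; 0 0 0.0004 16 -1; 0 0 0.0006 24 -1; 0 0 0.0008 32 -1; 0 0 0.001 40 -1; 0 0 0.0012 48 -1; 0 0 0.0014 56 -1; 0 0 0.0016 64 -1"

```text
time_s: 19.25
tool_pos: [0.5264, 0.0875, 0.069]
tool_rot: [179.9, 0.2, 17.6]
force: [-3.1, -3.8, 9.8]
grip_width: 0.0568
```

```bash
python3 - <<'E'
from fit import *
o=get_obs();print(o["tool_pos"],o["tool_rot"],o["qpos"],o["force"],o["wrist_torque"])
im,D=read_camera("wrist");cv2.imwrite("pics/w9.png",im[:,:,::-1])
P=cloud("wrist",D,o)
L=P[(P[:,2]>.09)&(P[:,2]<.109)&(np.hypot(P[:,0]-.527,P[:,1]-.088)<.026)];print("lid top",np.median(L[:,2]))
for n,z in[("lid_bar",.097),("jar_dot",.06)]:print(n,[(np.round(r["uv"]),round(r["conf"],2),atz("wrist",r["uv"],z,o).round(4)) for r in pinpoint("wrist",n)[:2]])
E
```

```text
[0.52635218 0.08747957 0.06897587] [179.85976338   0.22221758  17.55510609] [-46.95676866  14.00987374  38.837748   110.81344799 -10.02372751
  58.78123929 -76.14132065] [-3.06927716 -3.75511357  9.77780088] [-0.65176304  0.69005163  0.22610526]
lid top 0.09673630945462451
lid_bar [(array([309., 330.]), 0.57, array([0.5026, 0.0851, 0.097 ]))]
jar_dot [(array([345., 187.]), 0.7, array([0.5612, 0.0855, 0.06  ]))]
```

drive_tool:
  moves: "0 0 -0.0005 0 1; 0 0 -0.0005 0 1; 0 0 -0.0005 0 1; 0 0 -0.0025 0 1; 0 0 -0.0025 -8 1; 0 0 -0.0025 -16 1; 0 0 -0.0025 -24 1; 0 0 -0.0025 -32 1"

```text
time_s: 20.2
tool_pos: [0.5271, 0.0906, 0.071]
tool_rot: [-180.0, 0.0, 50.3]
force: [0.0, -0.1, 1.0]
grip_width: 0.087
```

```bash
python3 - <<'E'
from fit import *
o=get_obs();print(o["tool_pos"],o["grip_width"],o["force"])
im,D=read_camera("wrist");cv2.imwrite("pics/v8.png",im[:,:,::-1])
P=cloud("wrist",D,o)
L=P[(P[:,2]>.09)&(P[:,2]<.109)&(np.hypot(P[:,0]-.527,P[:,1]-.088)<.026)];print("lid top",np.median(L[:,2]))
nest(P)
J=P[(P[:,2]>.055)&(P[:,2]<.065)&(np.hypot(P[:,0]-.527,P[:,1]-.088)<.06)];print(cv2.minAreaRect(J[:,:2].astype(np.float32)*1000))
for n,z in[("lid_bar",.0965),("jar_dot",.06)]:print(n,[(np.round(r["uv"]),round(r["conf"],2),atz("wrist",r["uv"],z,o).round(4)) for r in pinpoint("wrist",n)[:2]])
E
```

```text
[0.52712048 0.09061787 0.0710464 ] 0.08704749776774902 [ 0.04585159 -0.13456583  0.97322618]
lid top 0.09683618851168169
nest [0.5277 0.0863] 0.74 14555 back y [40.5 62.8] cheeks [40.1 62.2] [-60.2 -54.7]
((526.621337890625, 87.34326171875), (80.04251098632812, 81.2273178100586), 89.4693832397461)
lid_bar [(array([286., 318.]), 0.91, array([0.5029, 0.0859, 0.0965]))]
jar_dot [(array([378., 212.]), 0.77, array([0.562, 0.086, 0.06 ]))]
```

View pics/v8.png

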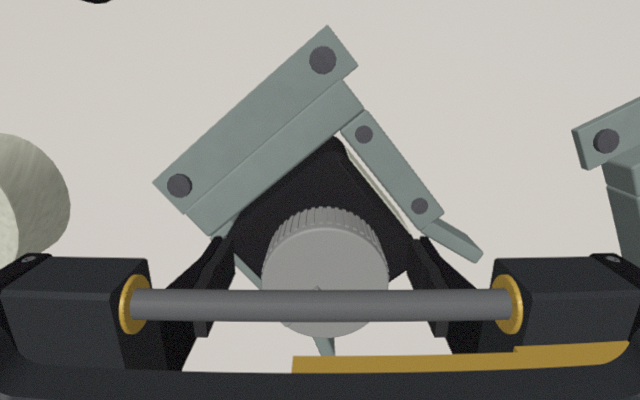

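drive_tool:
  moves: "0 0 0 -8.5 1; 0 0 0 -17 1; 0 0 0 -25.5 1; 0 0 0 -34 1; 0 0 0 -42.5 1; 0 0 0 -51 1; 0 0 0 -59.5 1; 0 0 0 -68 1"

```text
time_s: 21.15
tool_pos: [0.5273, 0.0906, 0.0711]
tool_rot: [-180.0, 0.0, 118.1]
force: [0.6, -0.6, -0.1]
grip_width: 0.0868
```

drive_tool:
  moves: "0 0 0 -8.5 1; 0 0 0 -17 1; 0 0 0 -25.5 1; 0 0 0 -34 1; 0 0 0 -42.5 1; 0 0 0 -51 1; 0 0 0 -59.5 1; 0 0 0 -68 1"

```text
time_s: 21.95
tool_pos: [0.5273, 0.0906, 0.071]
tool_rot: [-180.0, -0.0, -173.9]
force: [-0.6, 0.8, 0.2]
grip_width: 0.087
```

drive_tool:
  moves: "0 0 0 -8 1; 0 0 0 -16 1; 0 0 0 -20 1; 0 0 0 -20 1; 0 0 0 -20 -1; 0 0 0 -20 -1; 0 0 0 -20 -1; 0 0 0 -20 -1"

```text
time_s: 22.75
tool_pos: [0.5274, 0.0907, 0.0712]
tool_rot: [180.0, 0.0, -154.1]
force: [0.2, -0.8, -0.6]
grip_width: 0.0624
```

drive_tool:
  moves: "0 0 0 0 -1; 0 0 0 0 -1; 0 0 0 0 -1; 0 0 0 0 -1; 0 0 0 0 -1; 0 0 0 0 -1; 0 0 0 0 -1; 0 0 0 0 -1"

```text
time_s: 23.55
tool_pos: [0.5281, 0.0899, 0.0716]
tool_rot: [-179.9, 0.1, -154.1]
force: [2.4, -4.6, 3.5]
grip_width: 0.0565
```

drive_tool:
  moves: "0 0 0.0003 8 -1; 0 0 0.0005 16 -1; 0 0 0.0007 24 -1; 0 0 0.0009 32 -1; 0 0 0.0011 40 -1; 0 0 0.0013 48 -1; 0 0 0.0015 56 -1; 0 0 0.0016 62 -1"

```text
time_s: 24.35
tool_pos: [0.5284, 0.0882, 0.0701]
tool_rot: [-179.9, 0.2, 143.6]
force: [2.2, -7.3, 3.6]
grip_width: 0.0572
```

drive_tool:
  moves: "0 0 0.0002 8 -1; 0 0 0.0004 16 -1; 0 0 0.0006 24 -1; 0 0 0.0008 32 -1; 0 0 0.001 40 -1; 0 0 0.0012 48 -1; 0 0 0.0014 56 -1; 0 0 0.0016 62 -1"

```text
time_s: 25.15
tool_pos: [0.5273, 0.0874, 0.0684]
tool_rot: [-180.0, 0.2, 81.6]
force: [-1.4, -9.2, 7.5]
grip_width: 0.0569
```

drive_tool:
  moves: "0 0 0.0002 8 -1; 0 0 0.0004 16 -1; 0 0 0.0006 24 -1; 0 0 0.0008 32 -1; 0 0 0.001 40 -1; 0 0 0.0011 46 -1; 0 0 0.0012 50 -1; 0 0 0.0012 50 -1"

```text
time_s: 25.95
tool_pos: [0.5263, 0.0877, 0.067]
tool_rot: [179.9, 0.2, 31.8]
force: [-3.7, -9.0, 9.3]
grip_width: 0.0569
```

```bash
cat > chk.py <<'E'
from fit import *
o=get_obs();print(o["tool_pos"],o["tool_rot"],o["force"],o["wrist_torque"],o["grip_width"])
im,D=read_camera("wrist");cv2.imwrite("pics/v9.png",im[:,:,::-1])
P=cloud("wrist",D,o)
L=P[(P[:,2]>.085)&(P[:,2]<.1)&(np.hypot(P[:,0]-.527,P[:,1]-.088)<.026)];print("lid top",np.median(L[:,2]))
J=P[(P[:,2]>.055)&(P[:,2]<.065)&(np.hypot(P[:,0]-.527,P[:,1]-.088)<.06)];print(cv2.minAreaRect(J[:,:2].astype(np.float32)*1000))
for n,z in[("lid_bar",.092),("jar_dot",.06)]:
    for r in pinpoint("wrist",n)[:2]:
        p=atz("wrist",r["uv"],z,o);print(n,np.round(r["uv"]),round(r["conf"],2),p.round(4),"ang",np.degrees(np.arctan2(p[1]-.0873,p[0]-.5266)).round(1))
E
python3 chk.py
```

```text
[0.52632357 0.08770221 0.06702813] [179.9259269    0.24225223  31.77122765] [-3.66912018 -9.04566553  9.28191417] [-2.24031688  0.79590024 -0.15047837] 0.056923586103891116
lid top 0.09269470107363088
((544.9821166992188, 101.41182708740234), (59.48275375366211, 105.185302734375), 37.38315200805664)
lid_bar [344. 233.] 0.56 [0.5509 0.091  0.092 ] ang 8.7
jar_dot [359. 196.] 0.76 [0.5609 0.0863 0.06  ] ang -1.7
```

drive_tool:
  moves: "0 0 0 4 -1; -0.0004 0.0006 0 8 -1; -0.0008 0.0013 0 10 -1; -0.0008 0.0013 0 10 -1; -0.0008 0.0013 0 10 -1; -0.0008 0.0013 0 10 -1; -0.0008 0.0013 0 10 -1; -0.0008 0.0013 0 10 -1"

```text
time_s: 26.9
tool_pos: [0.5261, 0.0876, 0.0667]
tool_rot: [180.0, 0.2, 21.9]
force: [-2.6, -6.2, 6.5]
grip_width: 0.0567
```

```bash
python3 chk.py; python3 - <<'E'
from fit import *
o=get_obs();im,D=read_camera("wrist");P=cloud("wrist",D,o)
J=P[(P[:,2]>.055)&(P[:,2]<.065)&(P[:,1]>.1)&(abs(P[:,0]-.527)<.045)];print("shoulder back y",np.percentile(J[:,1],[98,99.5]),np.percentile(J[:,0],[.5,99.5]))
N=P[(P[:,2]>.026)&(P[:,2]<.034)&(abs(P[:,0]-.527)<.03)&(P[:,1]>.1)&(P[:,1]<.16)];print("stop",np.percentile(N[:,1],[.5,2,98]))
S,_=read_camera("side")
cv2.imwrite("pics/v10.png",cv2.resize(np.hstack([cv2.resize(S[130:290,200:400,::-1],(500,400)),im[:,:,::-1]]),(800,281)))
E
```

```text
[0.52611351 0.08759935 0.06671036] [179.97892257   0.19956452  21.90406121] [-2.62011797 -6.21243958  6.53744337] [-1.59275472  0.69977475  0.03345751] 0.05672657799686077
lid top 0.0923909926878177
((528.453857421875, 87.3206558227539), (80.32466888427734, 77.22982025146484), 89.01283264160156)
lid_bar [343. 234.] 0.85 [0.5507 0.0869 0.092 ] ang -0.9
jar_dot [353. 191.] 0.71 [0.5614 0.0843 0.06  ] ang -5.0
shoulder back y [0.12686962 0.12725209] [0.51665587 0.56667345]
stop [0.12855446 0.12896108 0.14889957]
```

View pics/v10.png

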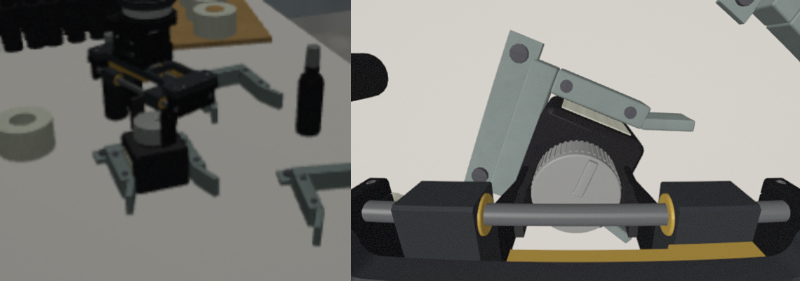

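```bash
python3 -c "
from cell import *
print(sign_off())"
```

```text
the job is handed in; nothing more can be done
None
```

I handed the job in at about 27 s of the 72 s allowed. The jar is home in the nest nearest the base. The lid is started by one full turn, not tightened, and still gripped. The hand-in reports no verdict.

**Jar:** I nudged it sideways into line, then pushed it with two fingers up to the back stop, where the force rose to about 11 N. In the last check its back edge was at y ≈ 0.127 m and the stop's at about 0.128–0.129 m. That is within the 2 mm calibration error and the same as right after the push. The arm still holds it against the stop with about 6 N.

**Lid:** I turned it back about 64° with light pressure until it dropped (its top went from 105.5 to 101.4 mm). I then turned it forward 176.5°, regripped, and turned it another 184°, about 360° in all. Its top ended at 92.4 mm, a 9.0 mm descent, which matches one turn of the 9 mm lead.

**Bystanders:** The planned path stayed clear of the two bottles and the roll. I did not re-measure their positions at the end.

**Disagreements:**
- **Bar and dot:** the last reading put the bar at -1° and the dot at -5°. Earlier dot readings were -2° to +1°, so I take this as detector noise plus about 1° of jar play in the pocket.
- **Side view:** the gripper hid part of the jar in the side camera late on, so the final position check rests on the wrist camera.

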